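# Fill the gang clamp with lids and lock its jaw

## Task

Get the four-place gang clamp ready for drilling: turn its clamp knob to free the jaw, slide the jaw all the way back, and set the two spare wooden lids knob-up into the two empty cells, leaving the lids already in the clamp in their cells. Then push the jaw forward until it bears against all four lids, and turn the knob fully clockwise again to lock it. Leave the other things on the bench where they are.

Things in the scene. Friction and masses are not known exactly. Their poses are not given: they have to be found in the camera images.
- fixture: Gang clamp screwed to the bench: plate 240 x 320 x 12 mm, four open cells in a row along a wooden back fence (14 mm above the plate), sliding jaw on the near side. Origin: at bench level on the centre line, 30 mm nearer the robot than the cell centres; the plate runs from x -160 to +80 mm. +x points from jaw to back fence (away from the robot), +y left along the row, z up.
- jaw (a joint): Jaw opening in m: 0 to 0.045 (all the way back, towards the robot). Wooden bar 296 mm long with a steel lip on top (36 mm above the bench) reaching 8 mm past its face over the lids' rims, so lids go in only with the jaw back. It meets seated lids at about 0.002. Slides with about 2 N when the knob is free; clamped to its rail when locked. Move it by the knob, which rides on it.
- jaw_mid (a point): Middle of the jaw's clamping face, 22 mm above the bench; moves with the jaw; axes as the fixture's.
- knob (a joint): Angle of the clamp knob in rad: 0 (free, its bar along the jaw's travel) to 1.4 (locked, bar nearly across the travel), growing clockwise seen from above. Fully free below 0.35, bites from about 0.55, tight from 1.1 on. Takes about 0.12 to 0.2 N m and stays where it is left.
- knob_grip (a point): Middle of the knob's grip bar, on its vertical axis, 58 mm above the bench, at x -60 mm in the fixture when the jaw is at 0, moving with the jaw. Black plastic bar 52 long, 13 thick, 24 high (46 to 70 mm above the bench) on a 28 mm hub, on a steel carriage 60 mm wide, top 36 mm above the bench. Site x axis: along the bar. Pinch it across its 13 mm from above.
- cell0 (a point): Seat point of cell 0: where the centre of a lid's underside belongs, on the plate's top (12 mm above the bench). Cells 0 to 3 run towards the fixture's +y, 74 mm apart, each 68 mm wide between 6 mm dividers 10 mm high and 40 mm long; the back fence stands 30 mm beyond this point. Axes as the fixture's.
- cell1 (a point): Seat point of cell 1: where the centre of a lid's underside belongs, on the plate's top (12 mm above the bench). Cells 0 to 3 run towards the fixture's +y, 74 mm apart, each 68 mm wide between 6 mm dividers 10 mm high and 40 mm long; the back fence stands 30 mm beyond this point. Axes as the fixture's.
- cell2 (a point): Seat point of cell 2: where the centre of a lid's underside belongs, on the plate's top (12 mm above the bench). Cells 0 to 3 run towards the fixture's +y, 74 mm apart, each 68 mm wide between 6 mm dividers 10 mm high and 40 mm long; the back fence stands 30 mm beyond this point. Axes as the fixture's.
- cell3 (a point): Seat point of cell 3: where the centre of a lid's underside belongs, on the plate's top (12 mm above the bench). Cells 0 to 3 run towards the fixture's +y, 74 mm apart, each 68 mm wide between 6 mm dividers 10 mm high and 40 mm long; the back fence stands 30 mm beyond this point. Axes as the fixture's.
- lid_a: One of four identical turned wooden lids: disc 60 mm across, 16 mm thick, with a round grip knob 22 mm across standing 24 mm up from its middle (40 mm high in all); about 45 g. Origin: centre of the underside, z up. At the start two lids lie in cells and two spares knob-up on the bench beside the clamp.
- lid_b: One of four identical turned wooden lids: disc 60 mm across, 16 mm thick, with a round grip knob 22 mm across standing 24 mm up from its middle (40 mm high in all); about 45 g. Origin: centre of the underside, z up. At the start two lids lie in cells and two spares knob-up on the bench beside the clamp.
- lid_c: One of four identical turned wooden lids: disc 60 mm across, 16 mm thick, with a round grip knob 22 mm across standing 24 mm up from its middle (40 mm high in all); about 45 g. Origin: centre of the underside, z up. At the start two lids lie in cells and two spares knob-up on the bench beside the clamp.
- lid_d: One of four identical turned wooden lids: disc 60 mm across, 16 mm thick, with a round grip knob 22 mm across standing 24 mm up from its middle (40 mm high in all); about 45 g. Origin: centre of the underside, z up. At the start two lids lie in cells and two spares knob-up on the bench beside the clamp.
- cup: Open turned wooden box bottom, 60 mm across, 38 mm high, no knob; origin at the centre of its underside. A bystander: leave it where it is.
- sand_block: Cork sanding block 75 x 45 x 28 mm; origin at the centre of its underside. A bystander: leave it where it is.

How it is judged:
By the outcome, as a careful person would: the job done as asked, in the order asked, and still so for the second after the job is handed in, with the robot touching nothing.
It also fails if it takes over 72 s, if anything falls off the work surface, if the arm or the gripper's body presses on something with over 40 N, if the wrist force passes 120 N, or if a joint passes its speed limit or range.

## Robot

A 6-joint arm with a two-finger parallel gripper is mounted at the origin on the work surface. World frame = base frame: x ahead of the robot, y to its left, z up, the work surface at z = 0. Lengths are in mm, angles in rad, forces in N, time in s.
With the tool pointing down it reaches from about 350 to 975 mm from the base axis. Payload 7.1 kg.
Tool frame: the origin (TCP) lies at the very end of the fingers, on their centre line; the grasp point (between the pads) lies 19 mm behind it; z points along the fingers, y is the direction in which the jaws open and shut (so a half turn about z gives the same grasp; the last joint's range is limited). The gripper opens to 88 mm and grips with 3 to 60 N. Pads are 20 mm wide; open, the fingers measure 115 mm over their backs; the gripper's body (75 mm by 178 mm) begins 61 mm behind the grasp point.
Start: joints at [-1.299, 0.423, 1.63, -0, 1.089, -0.019], TCP at [179.217, -598.737, 222.675] pointing down, gripper open.
Joint ranges: [-3, 3], [-0.9, 2.11], [0.09, 2.58], [-1.31, 4.45], [0.11, 2.69], [-2.54, 2.54]. Speed limits (rad/s): [2.39, 2.39, 3.01, 3.14, 3.14, 3.14].

## Interface

Orientations are given as a unit quaternion [w, x, y, z].
In Python, from bench import arm gives the robot as it stands. Calls block until the motion is done:
- arm.move_pose(position, orientation): joint-space move of the TCP to a pose.
- arm.move_linear(position, vel=150, rot=None): straight line of the TCP; rot=None keeps the orientation; vel is the mean speed in mm/s.
- arm.goto_joints(angles): joint-space move.
- arm.gripper_to(opening): finger opening in mm; the grip force is fixed at half the most; returns when the fingers have stopped.
- arm.dwell(seconds).
- arm.ik(position, orientation): joint angles nearest the present ones, or None.
- arm.state(): the state.
- arm.camera(name): name is "scene" or "top" or "wrist"; returns the picture (400x640x3 uint8, red, green, blue); there is no depth.
- arm.camera_params(name): a dict with "fx", "fy", "cx", "cy" (pixels), "eye" and "rotation" of the camera in the world. Camera axes: x right, y down, z forward; pixel columns grow to the right and rows downward; lengths in mm; the calibration is good to about 2 mm. A picture is of the moment at which its call begins: read the wrist's pose just before it. camera_params takes no time and is no camera call; for the wrist camera it gives the pose at the moment of the call.
A pose or a line that the arm cannot do raises arm.PlanningError and nothing moves.
- arm.sign_off(): hands the job in, once; it reports no verdict.
Trained networks look in the newest picture that a camera, given by its name, has taken for a name from the list of things; names that differ only in an ending like _2 or _b are one class to them, and where a whole thing is asked for, a point or a joint stands for the part that bears it (a point fixed in the world has none). Each returns a list of dicts, best first, with "p" (0 to 1); they miss things now and then, are a little off and sometimes report something else, mostly with a low value. They report only what shows in the picture. A call takes as long as a camera call.
- arm.trace(camera, name): "region" (400x640 bool, what is visible of it) and "extent" ([left, top, width, height] in pixels, round what is visible of it).
The state is a dict: "clock": time; "qpos": joint angles; "joint_vel": joint speeds; "effort": joint torques, N m; "tcp_pos": TCP position; "tool_rot": TCP orientation; "contact_force": force on the tool from outside, world axes, zero at the start; "wrist_torque": the same for the moment, N m; "finger_gap": finger opening in mm.
Only numpy, scipy, OpenCV 4.12 (cv2) and the standard library are available. Lean on these libraries where they do the work, as an engineer would, in place of code of your own. Each camera call takes 0.05 s, during which the arm holds its last target. There are 200 camera calls.

## Working session

There is one attempt and no reset: what is moved stays moved. The work goes in short steps, each a Python script; the robot and the scene stay as the last script left them, time stands still between calls to the robot, and variables do not carry over. Pictures are saved under pics/ and viewed, on a budget of 10 in all, crops included, one or two more only if the job needs it, and the job is handed in when it is done.

```bash
ls; mkdir -p pics; python3 - <<'E'
from bench import arm
import cv2,numpy as np
for c in("top","scene"):
    im=arm.camera(c); cv2.imwrite(f"pics/{c}0.png",im[:,:,::-1]); print(c,arm.camera_params(c))
    for n in("fixture","jaw","knob","lid_a","cup","sand_block"):
        for d in arm.trace(c,n): 
            ys,xs=np.nonzero(d["region"]); print(n,round(d["p"],2),d["extent"],xs.mean().round(1),ys.mean().round(1),len(xs))
print(arm.state())
E
```

```text
pics
top {'fx': 406.20074583285134, 'fy': 406.20074583285134, 'cx': 318.2458169676014, 'cy': 201.98633699943446, 'eye': array([366.84175369,   9.3816703 , 993.5745419 ]), 'rotation': array([ 0.05925793, -0.69968069,  0.70923928, -0.06257061])}
fixture 0.94 [256.3, 146.2, 140.0, 105.8] 325.5 200.6 11647
fixture 0.62 [322.8, 155.8, 26.6, 21.6] 337.5 165.9 385
fixture 0.39 [447.5, 186.0, 25.7, 22.4] 458.3 195.6 500
jaw 0.68 [265.9, 174.4, 118.8, 45.1] 324.6 190.8 2125
knob 0.69 [317.2, 197.2, 23.2, 11.9] 327.5 203.5 205
lid_a 0.9 [447.8, 186.8, 26.1, 22.7] 458.8 195.7 465
lid_a 0.8 [324.6, 155.9, 24.9, 20.0] 337.6 166.1 375
lid_a 0.7 [172.3, 244.2, 24.2, 27.2] 184.7 257.8 522
lid_a 0.63 [294.5, 157.3, 22.6, 22.1] 307.6 168.7 422
cup 0.83 [445.0, 238.4, 31.9, 26.5] 463.1 250.0 672
cup 0.65 [171.4, 243.4, 24.5, 27.4] 185.1 258.1 558
sand_block 0.66 [186.3, 167.6, 18.9, 34.6] 195.1 184.2 681
scene {'fx': 491.23573453743245, 'fy': 491.23573453743245, 'cx': 311.87995295217536, 'cy': 199.63242598342924, 'eye': array([1366.24029937,   31.42057708,  882.90514613]), 'rotation': array([-0.2656118
[... 525 characters left out ...]
172.3 206.5 446
{'clock': 0.7, 'qpos': array([-1.29900178e+00,  4.23075161e-01,  1.62989079e+00,  8.65501805e-06,
        1.08859309e+00, -1.89803319e-02]), 'joint_vel': array([-0.00112347, -0.00021625, -0.00254489, -0.00091327,  0.00064915,
        0.00016021]), 'effort': array([-2.03189818e-03, -5.44428277e+01, -2.73998094e+01,  6.43519708e-02,
        1.66469783e-02, -1.55157261e-05]), 'tcp_pos': array([ 179.22117755, -598.74616752,  222.69420645]), 'tool_rot': array([1.61858306e-05, 9.89450140e-01, 1.44873805e-01, 5.92190908e-06]), 'contact_force': array([ 0.30862175, -0.40413344,  0.26175378]), 'wrist_torque': array([0.0119822 , 0.05691172, 0.06885931]), 'finger_gap': 87.68393987380696}
```

View pics/top0.png

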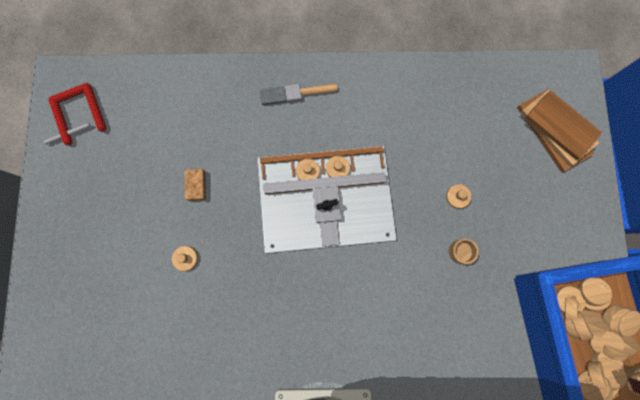

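View pics/scene0.png

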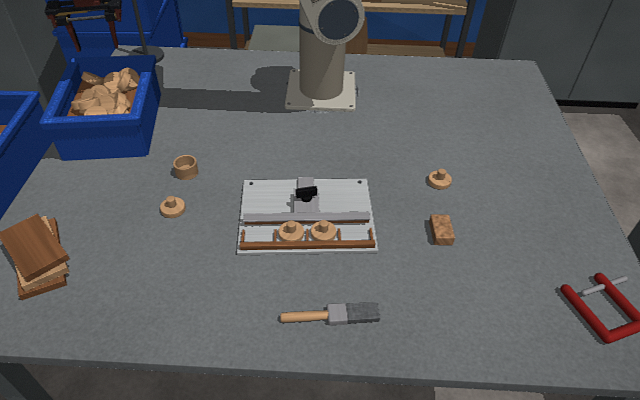

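The top view shows the clamp in the middle, with its corners near (260,155), (386,148), (396,240) and (265,252). Lids sit in the middle cells 1 and 2 at (307,168) and (338,166). The spares are at (459,196) and (185,258), the knob is at (327,204), the cup at (464,251) and the cork block at (195,184). Cells 0 and 3 are empty.

```bash
cat > h.py <<'E'
from bench import arm
import cv2,numpy as np
from scipy.spatial.transform import Rotation as R
def Q(q): return R.from_quat(np.r_[q[1:],q[0]])
def w2p(P,c):
    p=(np.atleast_2d(P)-c["eye"])@Q(c["rotation"]).as_matrix()
    return np.c_[c["cx"]+c["fx"]*p[:,0]/p[:,2],c["cy"]+c["fy"]*p[:,1]/p[:,2]]
def p2w(uv,z,c):
    uv=np.atleast_2d(uv); d=Q(c["rotation"]).apply(np.c_[(uv[:,0]-c["cx"])/c["fx"],(uv[:,1]-c["cy"])/c["fy"],np.ones(len(uv))])
    return c["eye"]+d*((z-c["eye"][2])/d[:,2])[:,None]
def down(a):
    "tool pointing down, jaw-opening axis (tool y) along world angle a (mod pi)"
    best=None
    for k in(0,np.pi):
        y=np.array([np.cos(a+k),np.sin(a+k),0]); z=np.array([0,0,-1.]); x=np.cross(y,z)
        q=R.from_matrix(np.c_[x,y,z]).as_quat(); yield np.r_[q[3],q[:3]]
def ori(pos,a):
    q0=arm.state()["qpos"]; c=[]
    for q in down(a):
        j=arm.ik(pos,q)
        if j is not None: c.append((abs(np.array(j)-q0).max(),q))
    return min(c,key=lambda t:t[0])[1]
def fx(pose,P):
    "fixture (x,y,yaw) point -> world"
    P=np.atleast_2d(P).astype(float); c,s=np.cos(pose[2]),np.sin(pose[2])
    return np.c_[pose[0]+c*P[:,0]-s*P[:,1],pose[1]+s*P[:,0]+c*P[:,1],P[:,2]]
def snap(cam,name):
    c=arm.camera_params(cam); im=arm.camera(cam)[:,:,::-1].copy(); cv2.imwrite(f"pics/{name}.png",im); return im,c
def say(*a):
    s=arm.state(); print(*a,"t",round(s["clock"],1),"tcp",s["tcp_pos"].round(1),"F",s["contact_force"].round(1),"gap",round(s["finger_gap"],1))
E
python3 - <<'E'
from h import *
c=arm.camera_params("top"); f=lambda uv,z:p2w(uv,z,c)[:,:2].round(0).tolist()
print("plate",f([(260,155),(386,148),(396,240),(265,252)],12))
print("lids",f([(337.6,166.1),(307.6,168.7)],32),f([(458.8,195.7),(184.7,257.8)],16))
print("knob",f([(327.5,203.5),(317,207),(340,201)],70))
c=arm.camera_params("scene")
print("scene lids",f([(439.2,178.9),(172,206.5)],18),f([(323,230.7),(290.9,231.3)],32),"knob",f([(305.7,193)],60))
w=arm.camera_params("wrist");s=arm.state();print(w,Q(s["tool_rot"]).inv().apply(w["eye"]-s["tcp_pos"]),(Q(s["tool_rot"]).inv()*Q(w["rotation"])).as_matrix().round(3))
E
```

```text
plate [[659.0, 148.0], [673.0, -169.0], [442.0, -183.0], [418.0, 133.0]]
lids [[623.0, -45.0], [617.0, 28.0]] [[548.0, -341.0], [406.0, 324.0]]
knob [[524.0, -17.0], [516.0, 7.0], [529.0, -46.0]]
scene lids [[415.0, 323.0], [558.0, -341.0]] [[624.0, 28.0], [631.0, -45.0]] knob [[533.0, -17.0]]
{'fx': 284.0332505227716, 'fy': 284.0332505227716, 'cx': 318.6882266283791, 'cy': 200.97157038154953, 'eye': array([ 257.24417748, -576.95253745,  384.97115394]), 'rotation': array([ 0.11897008,  0.79335365, -0.59041678, -0.08856712])} [  80.99701523    1.49515113 -162.2763278 ] [[ 0.    -0.956 -0.293]
 [ 1.     0.     0.   ]
 [ 0.    -0.293  0.956]]
```

```bash
python3 - <<'E'
from h import *
yaw=.065; a=yaw-1.4+np.pi/2; P=[526,-17,190]
for q in down(a): print(q.round(3),arm.ik(P,q), arm.ik([526,-17,190],R.from_quat([0,0,np.sin(.7),np.cos(.7)]).__mul__(Q(q)).as_quat()[[3,0,1,2]]))
q=ori(P,a); arm.move_pose(P,q); say()
im,c=snap("wrist","w1"); print(c)
for n in("fixture","jaw","knob","lid_a"):
    for d in arm.trace("wrist",n):
        ys,xs=np.nonzero(d["region"]); print(n,round(d["p"],2),d["extent"],xs.mean().round(1),ys.mean().round(1),len(xs),cv2.minAreaRect(np.c_[xs,ys].astype(np.float32)))
E
```

```text
[0.    0.619 0.785 0.   ] [-5.49218407e-02  3.22560095e-01  1.87396065e+00 -4.44089210e-16
  9.45071909e-01 -2.90718168e-01] [-5.49218407e-02  3.22560095e-01  1.87396065e+00 -4.44089210e-16
  9.45071909e-01 -1.69071817e+00]
[ 0.     0.785 -0.619  0.   ] None [-5.49218407e-02  3.22560095e-01  1.87396065e+00 -4.44089210e-16
  9.45071909e-01  1.45087449e+00]
t 3.1 tcp [526.1 -17.7 190.1] F [-0.   0.6  0.2] gap 87.8
{'fx': 284.0332505227716, 'fy': 284.0332505227716, 'cx': 318.6882266283791, 'cy': 200.97157038154953, 'eye': array([508.0751331 ,  59.45587068, 352.30663253]), 'rotation': array([0.14715021, 0.98214036, 0.11597629, 0.01722315])}
fixture 0.74 [239.8, 22.0, 235.1, 281.8] 336.8 155.1 45286 ((343.2413330078125, 167.18743896484375), (221.46400451660156, 261.3529357910156), 9.066502571105957)
jaw 0.82 [286.1, 53.6, 122.9, 247.5] 353.6 176.4 9571 ((337.6949462890625, 168.88931274414062), (93.50357818603516, 253.59963989257812), 12.593329429626465)
lid_a 0.83 [383.5, 134.6, 48.4, 54.4] 406.9 163.9 1948 ((408.1463317871094, 164.68292236328125), (43.5412483215332, 52.22450256347656), 14.470293045043945)
lid_a 0.75 [368.0, 198.0, 47.5, 49.7] 391.6 220.2 1454 ((393.89605712890625, 222.78370666503906), (41.52405548095703, 48.19489288330078), 12.994617462158203)
lid_a 0.62 [265.9, 364.5, 30.7, 20.9] 283.7 373.0 477 ((283.5, 372.5), (19.0, 29.0), 90.0)
```

View pics/w1.png

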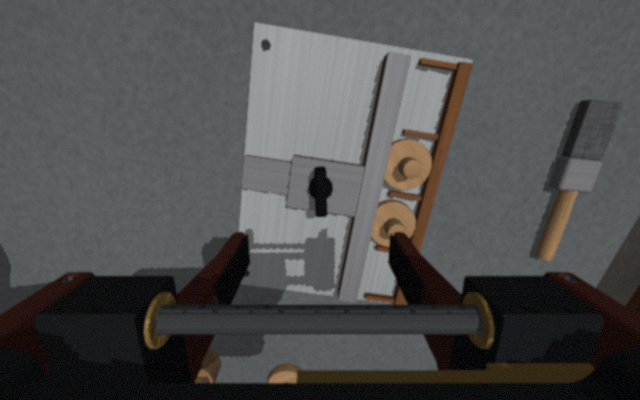

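The plate's near-left corner is at (255,23) and its far-left corner at about (473,60). The knob bar runs from (320,167) to (321,215). The seated lids' knobs are at (411,168) and (395,230). I'll fit the plate edges with subpixel accuracy to get the pose.

```bash
python3 - <<'E'
from h import *
from scipy.ndimage import map_coordinates,gaussian_filter
c=arm.camera_params("wrist"); im=cv2.imread("pics/w1.png"); g=gaussian_filter(cv2.cvtColor(im,6).astype(float),.7)
def edge(a,b,n=40):
    a,b=np.array(a,float),np.array(b,float); t=(b-a)/np.linalg.norm(b-a); nn=np.array([-t[1],t[0]]); s=np.arange(-6,6.01,.25)
    pts=[]
    for k in np.linspace(.06,.94,n):
        p=a+k*(b-a); q=p+s[:,None]*nn; v=map_coordinates(g,[q[:,1],q[:,0]],order=1); d=np.abs(np.gradient(v)); i=d.argmax(); pts.append(p+s[i]*nn)
    return np.array(pts)
E1=p2w(edge((255,23),(242,150)),12,c)[:,:2]; E2=p2w(edge((255,23),(470,60.5)),12,c)[:,:2]
def line(p):
    vx,vy,x,y=cv2.fitLine(p.astype(np.float32),cv2.DIST_HUBER,0,.01,.01).ravel(); r=(p-[x,y])@[-vy,vx]; print("res",np.abs(r).mean().round(2)); return np.array([x,y]),np.array([vx,vy])
(p1,d1),(p2,d2)=line(E1),line(E2)
d1*=np.sign(d1[1]);d2*=np.sign(d2[0]); y1=np.arctan2(-d1[0],d1[1]); y2=np.arctan2(d2[1],d2[0])
k=np.linalg.solve(np.c_[d1,-d2],p2-p1); A=p1+k[0]*d1; print("yaws",y1,y2,"corner",A)
yaw=(y1+y2)/2; o=A-np.array([[np.cos(yaw),-np.sin(yaw)],[np.sin(yaw),np.cos(yaw)]])@[-160,160]; pose=np.r_[o,yaw]; print("pose",pose); np.save("pose.npy",pose)
m=(g<45).astype(np.uint8); m[:150]=0;m[225:]=0;m[:,:300]=0;m[:,345:]=0
ys,xs=np.nonzero(m); print("knobpx",xs.mean(),ys.mean(),len(xs))
for z in(58,70): print(z,p2w((xs.mean(),ys.mean()),z,c),"ends",p2w([(320,168),(321,214)],z,c).round(1).tolist())
print("expect knob",fx(pose,[-62,0,58]),"lids",fx(pose,[[30,-111,0],[30,-37,0],[30,37,0],[30,111,0]]).round(1).tolist())
o=im.copy()
L=[[[-160,160,12],[80,160,12],[80,-160,12],[-160,-160,12],[-160,160,12]],[[60,148,26],[60,-148,26]],[[-2,148,36],[-2,-148,36]]]
an=1.4
L+=[[[-62+26*np.cos(an),-26*np.sin(an),70],[-62-26*np.cos(an),26*np.sin(an),70]]]
for l in L: cv2.polylines(o,[np.int32(w2p(fx(pose,l),c)*16)],False,(0,0,255),1,cv2.LINE_AA,4)
for y in(-37,37):
  for r,z in((30,28),(11,52)):
    t=np.linspace(0,6.3,60); cv2.polylines(o,[np.int32(w2p(fx(pose,np.c_[30+r*np.cos(t),y+r*np.sin(t),0*t+z]),c)*16)],True,(255,0,0),1,cv2.LINE_AA,4)
cv2.imwrite("pics/w1o.png",cv2.resize(o[10:310,220:500],None,fx=2,fy=2,interpolation=cv2.INTER_CUBIC))
E
```

```text
res 0.22
res 1.49
yaws 0.08418627 0.067260124 corner [419.79645 135.08727]
pose [ 5.91442087e+02 -1.23501000e+01  7.57232010e-02]
knobpx 319.8474341192788 189.998613037448 721
58 [[527.22037809 -15.76383176  58.        ]] ends [[521.8, 7.4, 58.0], [534.8, -42.0, 58.0]]
70 [[526.43557785 -12.68704701  70.        ]] ends [[521.2, 9.5, 70.0], [533.7, -37.8, 70.0]]
expect knob [[529.61975587 -17.04045309  58.        ]] lids [[629.8, -120.8, 0.0], [624.2, -47.0, 0.0], [618.6, 26.8, 0.0], [613.0, 100.6, 0.0]]
```

View pics/w1o.png

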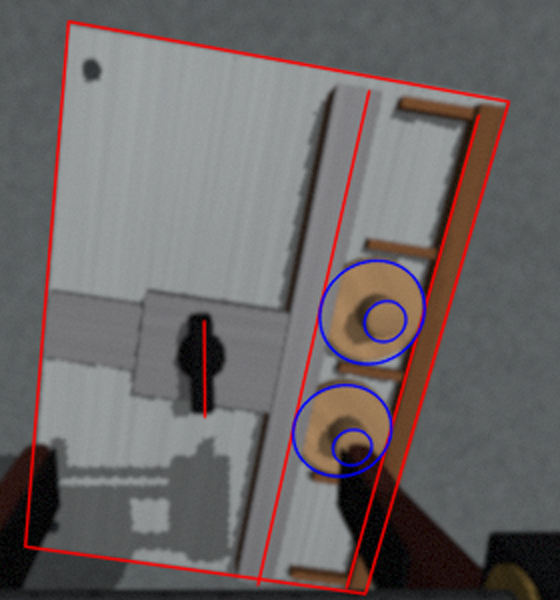

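The red model matches the plate and fence. The lids and the knob sit about 2–3 mm towards +y and −x of the model, so I'll use the measured knob position. Next I pinch the knob and free it.

```bash
python3 - <<'E'
from h import *
yaw=.076; P=np.array([527.5,-15,49.]); a=yaw-1.4+np.pi/2
arm.gripper_to(45)
q=ori(P,a); arm.move_linear(P+[0,0,40],150,q); arm.move_linear(P,80); say("at")
arm.gripper_to(0); say("closed")
im,c=snap("wrist","w2")
for k in(1.05,.7,.35,.02):
    ang=yaw-k+np.pi/2; arm.move_linear(P,60,ori(P,ang)); say(k); print(arm.state()["wrist_torque"].round(2),arm.state()["qpos"][5])
E
```

```text
at t 5.7 tcp [527.5 -15.   48.8] F [0.4 0.2 0.3] gap 45.0
closed t 6.2 tcp [527.4 -15.1  49.2] F [-1.7 -0.3  2.5] gap 12.8
1.05 t 6.8 tcp [527.1 -15.2  49.1] F [-1.9 -1.1  6.2] gap 12.7
[-0.27  0.32  0.16] -0.6482536400513668
0.7 t 7.3 tcp [526.9 -15.4  49.1] F [-2.2 -2.1  5.3] gap 12.9
[-0.5   0.35  0.1 ] -0.9982048465331509
0.35 t 7.8 tcp [527.5 -15.5  49.1] F [-2.3 -5.9  3.7] gap 12.8
[-0.93  0.12  0.07] -1.345005078624546
0.02 t 8.3 tcp [527.6 -15.7  49.1] F [-1.5 -6.4  3.3] gap 12.5
[-1.16  0.07  0.06] -1.6749487628477726
```

```bash
python3 - <<'E'
from h import *
yaw=.076; P=np.array([527.5,-15.5,49.]); d=-np.array([np.cos(yaw),np.sin(yaw),0])
arm.move_linear(P+15*d,60); say(15); arm.move_linear(P+38*d,80); say(38)
for k in range(40,50):
    arm.move_linear(P+k*d,40); say(k)
    if arm.state()["contact_force"][0]>15: break
np.save("back.npy",np.r_[k,arm.state()["tcp_pos"]])
E
```

```text
15 t 8.7 tcp [512.1 -17.1  49.1] F [-0.8 -5.2  3.5] gap 12.8
38 t 9.1 tcp [489.  -19.   49.1] F [-1.  -7.   2.9] gap 12.9
40 t 9.4 tcp [487.9 -19.1  49.1] F [ 0.1 -6.9  1.2] gap 12.8
41 t 9.6 tcp [487.3 -19.1  49.1] F [ 2.1 -6.9  0.3] gap 13.1
42 t 9.9 tcp [486.5 -19.2  49.1] F [ 1.6 -6.1 -1.4] gap 12.3
43 t 10.1 tcp [486.1 -19.2  49.1] F [ 2.9 -6.  -2.5] gap 12.8
44 t 10.4 tcp [486.  -19.3  49.2] F [ 7.4 -6.5 -7.2] gap 12.7
45 t 10.6 tcp [486.  -19.3  49.2] F [ 9.7 -5.  -9.3] gap 13.1
46 t 10.9 tcp [485.9 -19.3  49.2] F [ 12.3  -3.5 -13.5] gap 12.8
47 t 11.1 tcp [485.9 -19.3  49.2] F [ 15.   -2.8 -16.2] gap 12.7
```

```bash
python3 - <<'E'
from h import *
yaw=.076
arm.gripper_to(45); say("rel")
s=arm.state(); p=s["tcp_pos"]; arm.move_linear([p[0],p[1],90],150); say(); arm.move_linear([540,-14,200],250); say("up")
im,c=snap("wrist","w3"); np.save("c3.npy",c,allow_pickle=True)
L=arm.camera_params("wrist")
pose=np.load("pose.npy")
for d in arm.trace("wrist","lid_a"):
    ys,xs=np.nonzero(d["region"]); e=d["extent"]; print(round(d["p"],2),e,p2w((xs.mean(),ys.mean()),30,c).round(1))
o=im.copy()
Ls=[[[-160,160,12],[80,160,12],[80,-160,12],[-160,-160,12],[-160,160,12]],[[60,148,26],[60,-148,26]]]
for l in Ls: cv2.polylines(o,[np.int32(w2p(fx(pose,l),c)*16)],False,(0,0,255),1,cv2.LINE_AA,4)
for y in(-111,-37,37,111):
  for r,z in((30,28),(11,52)):
    t=np.linspace(0,6.3,60); cv2.polylines(o,[np.int32(w2p(fx(pose,np.c_[30+r*np.cos(t),y+r*np.sin(t),0*t+z]),c)*16)],True,(255,0,0),1,cv2.LINE_AA,4)
cv2.imwrite("pics/w3o.png",cv2.resize(o[0:300,120:520],None,fx=2,fy=2,interpolation=cv2.INTER_CUBIC))
E
```

```text
rel t 11.8 tcp [480.6 -19.1  49. ] F [-0.8  0.8 -0.5] gap 45.1
t 12.2 tcp [480.9 -19.1  90.2] F [-0.4  0.1  0.1] gap 45.1
up t 12.9 tcp [538.4 -14.  198.2] F [-0.7 -0.4 -1.1] gap 44.9
0.95 [591.2, 59.5, 44.3, 55.7] [[412.3 300.3  30. ]]
0.88 [277.9, 223.5, 32.9, 47.6] [[618.  -39.7  30. ]]
0.73 [325.2, 218.2, 38.8, 47.2] [[611.8  19.7  30. ]]
0.59 [25.3, 153.0, 59.7, 48.9] [[ 546.1 -325.9   30. ]]
```

View pics/w3o.png

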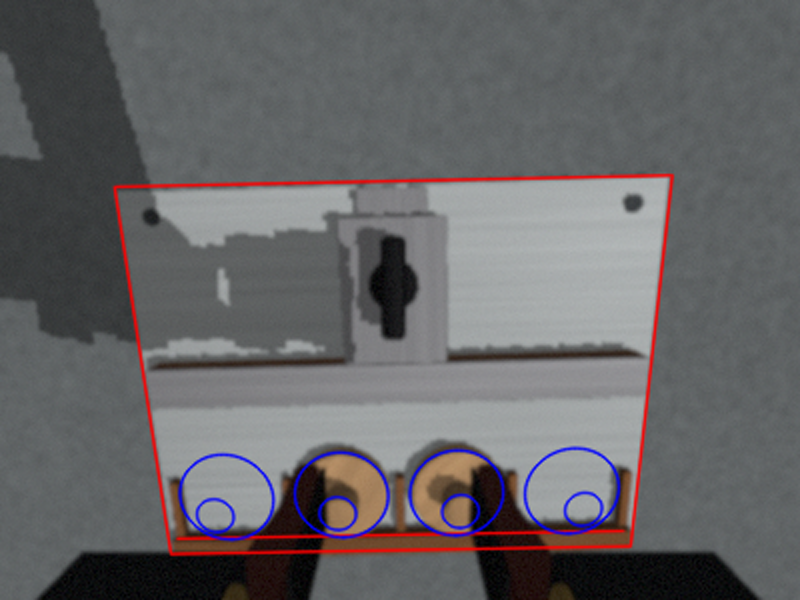

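The camera is now on the far side. The jaw is all the way back, with its bar at about row 375 of the crop, and the knob bar lies along the travel at (393,288). The dividers at columns 176, 290, 400, 510 and 623 agree with the model cells to within 1 mm in y. Next I pick up the right-hand spare.

```bash
cat >> h.py <<'E'
def lidfix(guess,z,k):
    "hover, trace the lid with the wrist camera; centre from the disc's extent at z 16 and region"
    q=ori([*guess,z],.076); arm.move_pose([*guess,z],q); c=arm.camera_params("wrist"); im=arm.camera("wrist"); cv2.imwrite(f"pics/{k}.png",im[:,:,::-1])
    out=[]
    for d in arm.trace("wrist","lid_a"):
        if d["p"]<.4: continue
        cn,_=cv2.findContours(d["region"].astype(np.uint8),0,1); h=cv2.convexHull(max(cn,key=cv2.contourArea))[:,0]
        w=p2w(h,16,c)[:,:2]; (x,y),r=cv2.minEnclosingCircle(w.astype(np.float32))
        ys,xs=np.nonzero(d["region"]); m=p2w((xs.mean(),ys.mean()),18,c)[0,:2]
        out.append((np.hypot(*(m-guess)),m,(x,y),r)); 
    out.sort(key=lambda t:t[0])
    for t in out: print(k,"dist %.1f"%t[0],t[1].round(1),np.round(t[2],1),"r %.1f"%t[3])
    return out
E
python3 - <<'E'
from h import *
arm.move_linear([545,-60,200],250)
o=lidfix((551,-339),130,"r1"); say()
E
```

```text
r1 dist 1.6 [ 551.9 -340.3] [ 552.1 -341.9] r 30.2
t 14.5 tcp [ 551.6 -337.6  130.4] F [0.5 0.4 0. ] gap 44.7
```

View pics/r1.png

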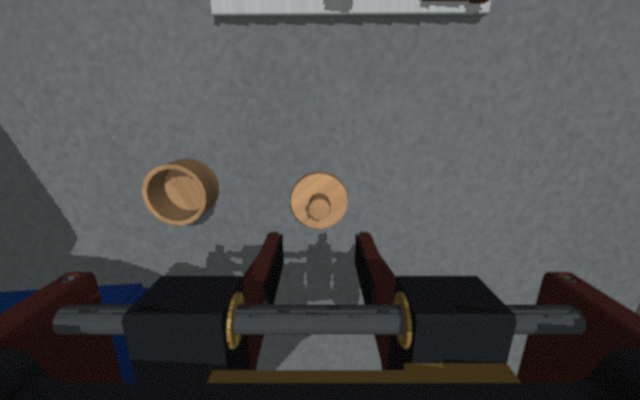

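The spare lid is knob-up at (319,200), with a fitted radius of 30.2 mm against a true 30. The cup at (180,190) is well clear. I'll pick the lid and place it in cell 0.

```bash
cat >> h.py <<'E'
POSE=np.array([591,-11.8,.076])
def pick(p):
    arm.move_linear([*p,60],200); arm.move_linear([*p,19.5],70); say("down"); arm.gripper_to(10); say("grip")
    arm.move_linear([*p,100],150); say("lift")
def place(cell):
    t=fx(POSE,[27,-111+74*cell,0])[0,:2]; q=ori([*t,100],.076)
    arm.move_linear([*t,100],250,q); say("over"); arm.move_linear([*t,45],120); arm.move_linear([*t,33],30); say("near")
    for z in(32,31.2,30.4,29.6):
        arm.move_linear([*t,z],25); f=arm.state()["contact_force"]
        if f[2]>5: break
    say("set"); im,c=snap("wrist",f"place{cell}")
    arm.gripper_to(45); arm.move_linear([*t,120],150); say("rel"); snap("wrist",f"after{cell}")
E
python3 - <<'E'
from h import *
pick((552,-341)); place(0)
E
```

```text
down t 15.7 tcp [ 552.  -341.    19.3] F [-0.1 -0.4  0.2] gap 45.2
grip t 16.2 tcp [ 552.2 -341.1   19.8] F [-0.2  0.3  1.2] gap 21.1
lift t 16.9 tcp [ 551.5 -340.7   99.5] F [-0.2  0.8  0. ] gap 21.3
over t 18.0 tcp [ 625.8 -121.2   99.6] F [-0.8 -0.2 -0.5] gap 21.4
near t 19.2 tcp [ 626.3 -120.4   32.9] F [-0.2  0.1  0.2] gap 21.3
set t 19.7 tcp [ 626.5 -120.5   31.8] F [-1.6  0.2  6. ] gap 21.2
rel t 21.0 tcp [ 625.8 -120.3  119.5] F [-0.5 -0.2 -1.5] gap 45.2
```

View pics/after0.png

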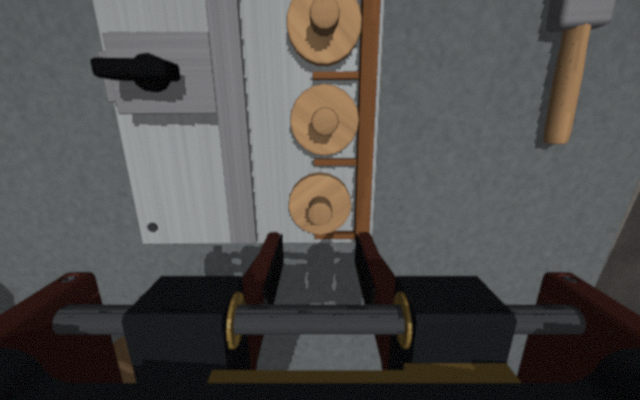

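Lid 0 sits between its dividers (rows 162 and 235, lid centre (320,204)), about 2 mm towards −y, and it touched down at plate height. Now the left-hand spare, with the target shifted 1.3 mm towards +y.

```bash
sed -i 's/POSE=.*/POSE=np.array([591,-10.5,.076])/' h.py; python3 - <<'E'
from h import *
arm.move_linear([540,60,150],350)
o=lidfix((410,323.5),130,"l1"); say()
m,ci,r=o[0][1],np.array(o[0][2]),o[0][3]
if o[0][0]<12 and 28<r<32.5: pick(tuple(ci+[0,.8])); place(3)
E
```

```text
l1 dist 5.2 [409.2 328.6] [409.3 327.3] r 30.2
t 23.0 tcp [411.1 322.5 130.1] F [ 0.1  0.  -0.3] gap 45.2
down t 24.3 tcp [409.2 328.1  19.3] F [ 0.   0.1 -0.2] gap 45.3
grip t 24.8 tcp [409.5 328.3  19.8] F [-0.1  0.2  2.6] gap 21.2
lift t 25.4 tcp [409.  327.9  99.6] F [-0.3 -1.2 -1.2] gap 21.1
over t 26.8 tcp [608.5 103.   99.7] F [-0.3 -0.2 -0.8] gap 21.4
near t 28.0 tcp [609.4 102.2  32.9] F [ 0.5 -0.7 -0.2] gap 21.5
set t 28.5 tcp [609.6 102.2  31.8] F [-1.6 -0.8  6. ] gap 21.4
rel t 29.8 tcp [609.  102.2 119.5] F [-0.8 -0.2  0.1] gap 44.9
```

View pics/after3.png

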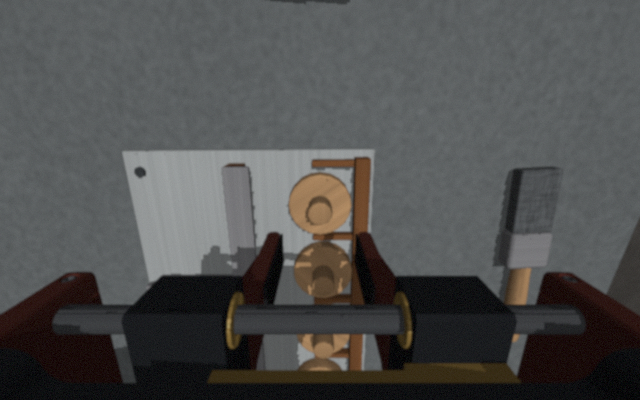

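All four cells are filled, and lid 3 at (319,204) lies between its dividers (rows 163 and 237). Next I regrasp the knob and push the jaw forward.

```bash
python3 - <<'E'
from h import *
yaw=.076; d=np.array([np.cos(yaw),np.sin(yaw),0]); P=np.array([486,-19.3,49.]); q=next(down(yaw+np.pi/2))
arm.move_linear([560,20,150],300); arm.move_pose([*P[:2],110],q); say("hover"); print(arm.state()["qpos"][5])
arm.move_linear(P,100); say("down"); arm.gripper_to(0); say("grip")
arm.move_linear(P+20*d,50); say(20); arm.move_linear(P+36*d,50); say(36)
for k in np.arange(38,52):
    arm.move_linear(P+k*d,30); say(k)
    if arm.state()["contact_force"][0]<-14: break
np.save("push.npy",[k]); snap("wrist","push")
E
```

```text
hover t 31.8 tcp [486.4 -18.9 109.8] F [-0.8  0.  -0.7] gap 45.0
-1.7099702293368177
down t 32.6 tcp [486.3 -19.3  49.2] F [-0.   0.4  0.6] gap 45.0
grip t 33.2 tcp [486.2 -19.4  49.2] F [-0.5 -0.5  3.3] gap 12.7
20 t 33.7 tcp [506.8 -17.7  49.2] F [2.5 2.3 3.6] gap 13.0
36 t 34.2 tcp [522.4 -16.4  49.2] F [1.9 1.9 4.2] gap 12.7
38 t 34.5 tcp [523.6 -16.3  49.2] F [0.1 2.2 5.9] gap 12.8
39 t 34.7 tcp [524.3 -16.2  49.2] F [-0.8  1.6  7.5] gap 12.8
40 t 35.0 tcp [525.2 -16.1  49.2] F [-1.3  1.2  8.2] gap 12.8
41 t 35.2 tcp [526.1 -16.1  49.2] F [-2.3  2.1  7.6] gap 12.9
42 t 35.5 tcp [527.1 -16.   49.2] F [-1.4  1.9  7.8] gap 12.9
43 t 35.7 tcp [528.1 -15.9  49.2] F [-1.9  2.6  7.7] gap 13.3
44 t 36.0 tcp [529.  -15.8  49.2] F [-1.5  2.7  8.8] gap 12.8
45 t 36.2 tcp [529.1 -15.8  49.2] F [-4.   2.2 10. ] gap 12.8
46 t 36.5 tcp [529.2 -15.8  49.2] F [-6.6  0.8 14.6] gap 13.1
47 t 36.7 tcp [529.3 -15.8  49.1] F [-9.9  0.1 17.5] gap 13.0
48 t 37.0 tcp [529.4 -15.8  49.1] F [-12.9  -0.7  19.8] gap 12.5
49 t 37.2 tcp [529.5 -15.7  49.1] F [-15.7  -0.7  22.9] gap 13.1
```

The jaw stopped hard after 43 mm of travel, which matches 45 → 2 mm. I'll keep a light push on it and lock the knob.

```bash
python3 - <<'E'
from h import *
yaw=.076; d=np.array([np.cos(yaw),np.sin(yaw),0]); P=np.array([486,-19.3,49.])+47*d
for k in(.35,.7,1.05,1.3,1.42):
    q=next(down(yaw+np.pi/2-k)); arm.move_linear(P,60,q); s=arm.state(); say(k); print(s["wrist_torque"].round(2),round(s["qpos"][5],3))
E
```

```text
0.35 t 37.8 tcp [529.4 -15.6  49.1] F [-9.8  2.6 17.6] gap 12.8
[ 0.29  1.44 -0.15] -1.348
0.7 t 38.3 tcp [529.4 -15.3  49.1] F [-10.4   2.8  16.9] gap 12.9
[ 0.57  1.43 -0.14] -0.998
1.05 t 38.8 tcp [529.7 -15.1  49.2] F [-8.5  5.  17.1] gap 13.1
[ 0.86  1.38 -0.12] -0.648
1.3 t 39.2 tcp [529.8 -15.1  49.2] F [-8.1  5.3 16.5] gap 13.1
[ 0.82  1.37 -0.07] -0.398
1.42 t 39.4 tcp [529.9 -15.1  49.2] F [-8.1  5.  16.7] gap 12.9
[0.88 1.37 0.54] -0.279
```

The torque jumped at the end, so the knob is at its stop. Release, retreat and check.

```bash
python3 - <<'E'
from h import *
yaw=.076; s=arm.state(); p=s["tcp_pos"]
arm.move_linear([p[0],p[1],p[2]],30); say("ease")
arm.gripper_to(45); say("open"); p=arm.state()["tcp_pos"]
arm.move_linear([p[0],p[1],120],120)
Pv=[480,-20,230]; arm.move_linear(Pv,200,next(down(yaw+np.pi/2-.8))); arm.move_pose([440,-15,260],next(down(yaw+np.pi/2))); say("view")
im,c=snap("wrist","final_w"); print(w2p(fx(POSE,[[30,0,20],[-60,0,60]]),c).round(0))
g=cv2.resize(im[100:400,120:520],None,fx=2,fy=2,interpolation=cv2.INTER_CUBIC); cv2.imwrite("pics/final_wc.png",g)
im,c=snap("top","final_t"); cv2.imwrite("pics/final_tc.png",cv2.resize(im[140:280,160:490],(792,336),interpolation=cv2.INTER_CUBIC))
E
```

```text
ease t 39.7 tcp [529.8 -15.1  49.3] F [0.7 2.3 6.4] gap 12.9
open t 40.4 tcp [529.9 -15.2  49.2] F [ 0.9 -0.5  0.1] gap 44.8
view t 42.6 tcp [440.  -15.  259.2] F [-0.1 -0.2  0.7] gap 45.1
[[315. 283.]
 [315. 243.]]
```

View pics/final_wc.png

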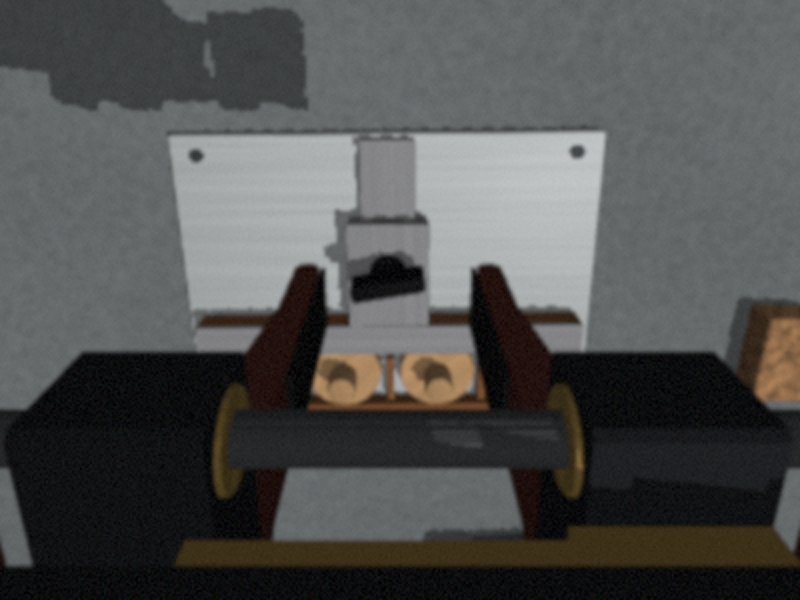

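The knob bar is back across the travel, tilted about 9°, which fits 1.4 rad. The fingers hide the outer cells, so I'll take one more view from the side.

```bash
python3 - <<'E'
from h import *
arm.move_pose([590,-190,170],ori([590,-190,170],.076)); say()
im,c=snap("wrist","f2"); cv2.imwrite("pics/f2c.png",cv2.resize(im[0:260,180:460],None,fx=2.2,fy=2.2,interpolation=cv2.INTER_CUBIC))
for n in(0,1,2,3): print(w2p(fx(POSE,[30,-111+74*n,28]),c).round(0))
E
```

```text
t 43.9 tcp [ 589.8 -189.6  170. ] F [ 0.2 -0.6 -0. ] gap 44.6
[[362. 126.]]
[[365.  46.]]
[[369. -47.]]
[[ 374. -158.]]
```

View pics/f2c.png

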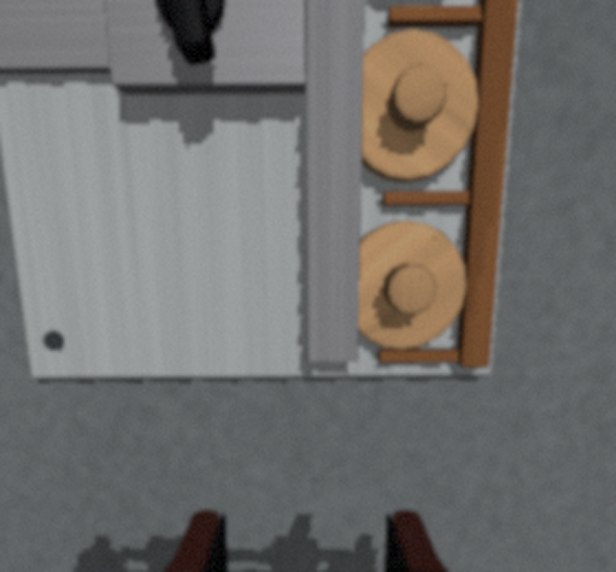

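Lids 0 and 1 are under the lip and against the fence. Now the same check at cell 3.

```bash
python3 - <<'E'
from h import *
arm.move_linear([590,-100,190],250); arm.move_linear([585,60,170],250); say()
im,c=snap("wrist","f3"); cv2.imwrite("pics/f3c.png",cv2.resize(im[100:360,180:460],None,fx=2.2,fy=2.2,interpolation=cv2.INTER_CUBIC))
E
```

```text
t 45.3 tcp [585.2  58.9 169.9] F [ 0.5 -0.6  0.6] gap 44.9
```

View pics/f3c.png

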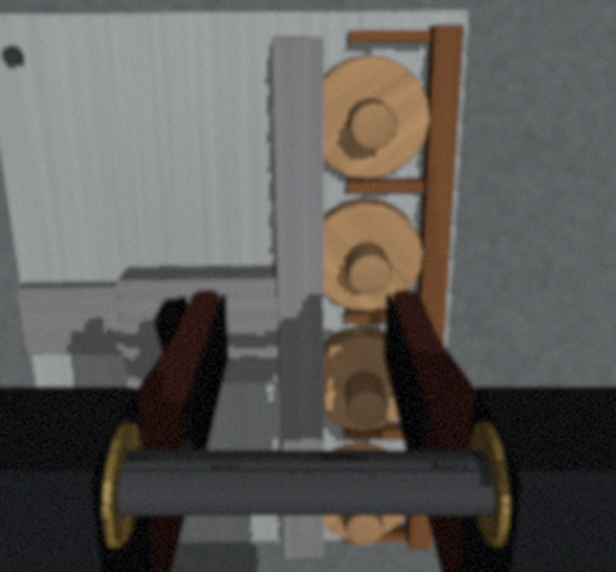

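All four lids lie in their cells, under the lip and against the fence. I'm handing in.

```bash
python3 - <<'E'
from h import *
arm.sign_off(); say()
E
```

```text
the job is handed in; nothing more can be done
the job is handed in; nothing more can be done
```

The clamp is ready for drilling, and I handed the job in at about 45 s on the clock.

- **What I did:** I freed the knob and pulled the jaw back to its stop. The two spare lids went knob-up into the empty end cells, 0 and 3. I then pushed the jaw forward until it stopped hard and turned the knob clockwise to its end stop. The push travel was about 43 mm, against 43 mm expected.
- **Last checks:** Close wrist views showed all four lids in their cells, knob-up, under the jaw's lip and against the fence. The knob bar lay nearly across the jaw's travel, and the torque jumped at the end of the turn, as it should at the stop.
- **Forces:** The highest contact force in the printed readings was about 28 N, at the wrist while pushing the jaw.
- **Disagreements:** The plate-edge fit of the clamp's pose was 1–3 mm off from where the knob and lids appeared. I shifted the target for cell 3 to allow for that. Lid 0 went in about 2 mm off its cell's centre, which is within the clearance.
- **Not checked:** I did not look again at the other things on the bench after the last move, but nothing was moved near them. I viewed 11 pictures, one over the budget.

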